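# Slide the wash sprayer home in the bottle rail

## Robot

A 7-joint arm with a two-finger parallel gripper is mounted at the origin on the work surface. World frame = base frame: x ahead of the robot, y to its left, z up, the work surface at z = 0. Lengths are in m, angles in rad, forces in N, time in s.
With the tool pointing down it reaches from about 0.425 to 0.95 m from the base axis. Payload 16.7 kg.
Tool frame: the origin (TCP) lies at the very end of the fingers, on their centre line; the grasp point (between the pads) lies 19 mm behind it; y points along the fingers, x is the direction in which the jaws open and shut, and the axes are right-handed (so a half turn about y gives the same grasp; the last joint's range is limited). The gripper opens to 94 mm and grips with 3 to 60 N. Pads are 16 mm wide; open, the fingers measure 119 mm over their backs; the gripper's body (75 mm by 177 mm) begins 78 mm behind the grasp point.
Start: joints at [-1.405, 0.426, 0.074, 1.606, -0.034, 1.111, -0.067], TCP at [0.21, 0.642, 0.205] pointing down, gripper open.
Joint ranges: [-2.85, 2.85], [-0.5, 2.14], [-1.23, 1.37], [0.21, 2.46], [-1.02, 4.16], [0.16, 2.05], [-2.73, 2.73]. Speed limits (rad/s): [1.89, 1.89, 2.39, 2.39, 3.01, 3.01, 3.01].

## Interface

Orientations are given as a rotation vector (axis times angle).
In Python, from station import manip gives the robot as it stands.
- The arm moves only by the tool servo_tool, never from a script. Its argument "series" is a list that holds one entry, the list of rows, each a list of 7 numbers: the shift along the world's x, y, z in cm, then the turn, a rotation vector about the world's x, y, z in rad, then the closure, from -1 (fully open) to 1 (shut), so that 0 is half open. A call has 1 to 5 rows; each row is the pose to reach, as a shift and turn from the pose measured when the call began; what a row does not reach only later rows make up. A row lasts 1/12 s, in which the tool goes at most 41.7 mm and 7.16 degrees, less where a joint would pass 70% of its speed; a pose out of reach is approached as far as the arm can. A call with a gripper value outside its range is refused whole. The fingers move at their own pace and stop on an object; "force" is the grip in N (left out, the last holds). Time passes only in rows, so rows that repeat a pose let the fingers close. It gives the time, the measured TCP pose, the force and the opening at its end, in the units of the state.
- manip.observe(): the state, without advancing time (a new reading comes with each control period).
- manip.grab_frame(name): name is "scene" or "side" or "wrist"; returns (picture, depth): 400x640x3 uint8, red, green, blue; 400x640 float32, m along the optical axis (not along the pixel's ray), 0 where there is no reading.
- manip.get_calibration(name): a dict with "K" (3x3 intrinsics, pixels), "world_to_cam" (4x4, takes a point from world to camera coordinates). Camera axes: x right, y down, z forward; pixel columns grow to the right and rows downward; lengths in m; the calibration is good to about 2 mm. A picture is of the moment at which its call begins: read the wrist's pose just before it. get_calibration takes no time and is no camera call; for the wrist camera it gives the pose at the moment of the call.
- manip.job_done(): hands the job in, once; it reports no verdict.
The state is a dict: "time_s": time; "joint_pos": joint angles; "joint_vel": joint speeds; "joint_efforts": joint torques, N m; "tool_pos": TCP position; "orientation": TCP orientation; "ft_force": force on the tool from outside, world axes, zero at the start; "moment": the same for the moment, N m; "finger_gap": finger opening in m.
Only numpy, scipy, OpenCV 4.12 (cv2) and the standard library are available. Lean on these libraries where they do the work, as an engineer would, in place of code of your own. Each camera call takes 0.05 s, during which the arm holds its last target. There are 200 camera calls.

## Task

The tall trigger sprayer has been left out on the ripening-room bench. Put it away: push it gently with the fingertips, low on its body so that it slides along the bench standing up, into the empty bay of the bottle rail until it reaches the rail at the back, and leave it standing there. Do not lift it or tip it, and leave the other bottles, the cheese and the brush where they are.

Things in the scene. Friction and masses are not known exactly. Their poses are not given: they have to be found in the camera images.
- sprayer: white trigger-spray bottle, grey spray head, loose, full, 0.5 to 0.9 kg, standing on the bench. Round body, 74 mm diameter up to 150 mm high; shoulder; head at 198 to 260 mm, nozzle 49 mm out from the axis. Origin: centre of underside; z up, x towards the nozzle (any heading). Friction on the bench 0.5 to 0.75: pushed lower than 45 mm above the bench it slides, pushed much higher it tips.
- stall: middle of the empty bay (any of the three), on the bench: a place, not an object. x points straight into the bay (roughly to the robot's left), y along the back rail towards the robot. Open at its front (-x); clear width 107 mm; the side rods begin at x = -45 mm; the face of the back rail is at x = +45 mm, so the sprayer touches it with its axis at x = +8 mm.
- rail: bottle rail fixed to the bench, left of the sprayer: 8 mm stainless rod, 45 mm high; a straight back rail 345 mm long with four side rods running out from it makes three bays of 115 mm pitch, open to the robot's right, without a floor (bottles stand on the bench). Origin: on the bench about the middle of the middle bay; x into the bays, y along the back rail; bay middles at x = 6, y = -115, 0, +115 mm.
- flask: white plastic bottle with a round grey screw cap, 74 mm in diameter, 231 mm tall, standing in one bay at the back rail, loose. Origin: centre of its underside. To be left alone.
- canister: stout white plastic canister with a wide grey lid, 82 mm in diameter, 149 mm tall, standing in another bay at the back rail, loose. Origin: centre of its underside. To be left alone.
- cheese: small cheese wheel with a tan rind, 156 mm in diameter, 95 mm high, standing loose on the bench behind the bottle rail. Origin: centre of its underside. To be left alone.
- brush: rind brush of pale wood, 215 mm long, up to 50 mm wide, 38 mm high, lying bristles down on the bench beyond the sprayer. Its origin is on the bench near the middle of its length, x along it from the handle to the bristle end (handle end at x = -110 mm). To be left alone.

How it is judged:
By the outcome, as a careful person would: the job done as asked, in the order asked, and still so for the second after the job is handed in, with the robot touching nothing.
It also fails if it takes over 54 s, if anything falls off the work surface, if the arm or the gripper's body presses on something with over 40 N, if the wrist force passes 120 N, or if a joint passes its speed limit or range.

## Working session

There is one attempt and no reset: what is moved stays moved. The work goes in short steps, Python scripts to look and compute and a tool call to move; the robot and the scene stay as the last step left them, time stands still between calls to the robot, and variables do not carry over. Pictures are saved under pics/ and viewed, about 8 in all and at most 12, crops included, and the job is handed in when it is done.

Besides the shell and the picture viewer there is one more tool, called by a JSON object that holds its "name" and its "arguments", one argument or row to a line. servo_tool: Moves the arm, as the interface text tells. Its arguments: {"type":"object","properties":{"series":{"type":"array"},"force":{"type":"number"}},"required":["series"]}

```bash
mkdir -p pics; cat > h.py <<'E'
import numpy as np, cv2
from station import manip
def ray(name,u,v,z,cal=None):
    c=cal or manip.get_calibration(name); T=np.linalg.inv(c["world_to_cam"])
    d=T[:3,:3]@np.linalg.inv(c["K"])@[u,v,1]; o=T[:3,3]
    return o+d*(z-o[2])/d[2]
def cloud(name,dep,cal=None):
    c=cal or manip.get_calibration(name); T=np.linalg.inv(c["world_to_cam"])
    v,u=np.mgrid[:400,:640]; p=np.stack([u,v,np.ones_like(u)],-1)@np.linalg.inv(c["K"]).T*dep[...,None]
    return p@T[:3,:3].T+T[:3,3]
def snap(name,fn):
    cal=manip.get_calibration(name); p,d=manip.grab_frame(name)
    cv2.imwrite(f"pics/{fn}.png",p[...,::-1]); np.savez(f"pics/{fn}.npz",p=p,d=d,**cal); return p,d,cal
E
python3 - <<'E'
from h import *
print(manip.observe())
for n in("scene","side"):
    p,d,c=snap(n,n+"0"); print(n,c, (d>0).mean())
a=cv2.imread("pics/scene0.png");b=cv2.imread("pics/side0.png")
E
```

```text
{'time_s': 0.0, 'joint_pos': array([-1.40450045,  0.42674297,  0.07388605,  1.60663131, -0.03410293,
        1.11080526, -0.06709921]), 'joint_vel': array([ 0.00185585,  0.00099248,  0.00106514, -0.00124187,  0.00023705,
        0.00020872, -0.00088827]), 'joint_efforts': array([ 2.27862933e-03, -9.35798407e+01,  3.66835535e+00, -4.54195297e+01,
       -4.88182018e-02,  2.01195362e-02,  7.03956812e-05]), 'tool_pos': array([0.20954713, 0.64116948, 0.20475864]), 'orientation': array([-1.34311868, -0.97273426,  0.97440053]), 'ft_force': array([ 0.07991615,  1.0073239 , -0.41857502]), 'moment': array([-0.03299984,  0.01679176, -0.04506022]), 'finger_gap': 0.09422911308124671}
scene {'K': array([[403.73319415,   0.        , 324.54524079],
       [  0.        , 403.73319415, 201.30910646],
       [  0.        ,   0.        ,   1.        ]]), 'world_to_cam': array([[-0.79861055,  0.60174941, -0.01090139,  0.40494427],
       [ 0.35094291,  0.45088533, -0.82069574, -0.24252044],
       [-0.48893789, -0.65924204, -0.57126147,  1.52781306],
       [ 0.        ,  0.        ,  0.        ,  1.        ]])} 0.99285546875
side {'K': array([[412.45984127,   0.        , 325.87520187],
       [  0.        , 412.45984127, 198.45563688],
       [  0.        ,   0.        ,   1.        ]]), 'world_to_cam': array([[ 0.81234636, -0.58316808,  0.00289561, -0.42051309],
       [-0.28624371, -0.40305032, -0.86926117,  0.27509861],
       [ 0.50809244,  0.70531229, -0.49434466,  0.63956861],
       [ 0.        ,  0.        ,  0.        ,  1.        ]])} 0.99584375
```

View pics/scene0.png

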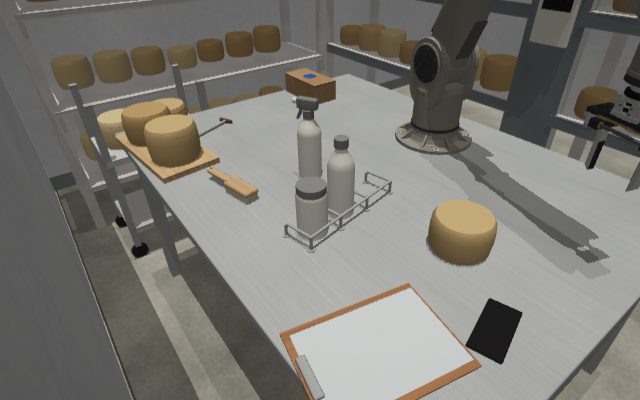

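View pics/side0.png

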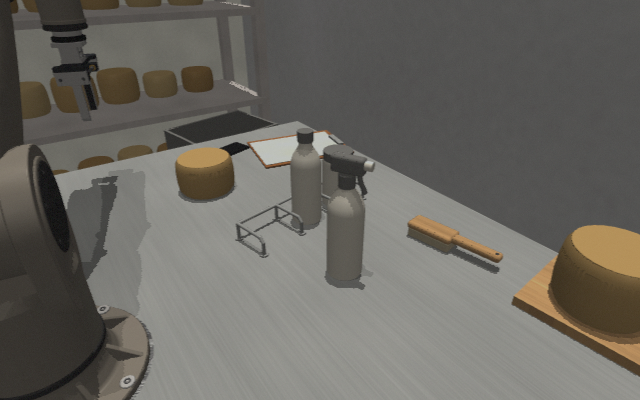

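The scene view (camera at the robot's far left) shows the canister at (311,210), the flask at (341,180) and the sprayer at (309,145). The rail's back runs from (311,243) to (390,186), and its empty bay is the one nearest the robot, around (365,190). The side view shows the sprayer at (345,240) and the empty bay at (270,225). Next I'll measure from depth.

```bash
python3 - <<'E'
from h import *
from scipy.optimize import least_squares
C={n:dict(np.load(f"pics/{n}0.npz")) for n in("scene","side")}
P={n:cloud(n,c['d'],c) for n,c in C.items()}
def circ(q,r):
    f=lambda x:np.hypot(*(q-x[:2]).T)-r
    return f
cams={n:np.linalg.inv(c['world_to_cam'])[:3,3] for n,c in C.items()}
# objects by windows (u0,v0,u1,v1), radius, height band
for nm,n,w,r,z0,z1 in [("spr","side",(322,205,370,285),.037,.02,.145),("spr","scene",(298,120,323,180),.037,.06,.145),
  ("flask","scene",(326,150,358,215),.037,.02,.15),("flask","side",(290,150,322,230),.037,.03,.14),("canister","scene",(294,195,330,240),.041,.055,.115),
  ("cheese","scene",(425,200,500,265),.078,.02,.08),("cheese","side",(172,145,238,200),.078,.02,.08)]:
    q=P[n][w[1]:w[3],w[0]:w[2]].reshape(-1,3); q=q[(q[:,2]>z0)&(q[:,2]<z1)][:,:2]
    m=np.median(q,0); q=q[np.hypot(*(q-m).T)<2*r]
    d=m-cams[n][:2]; s=least_squares(circ(q,r),m+d/np.linalg.norm(d)*r*.7,loss='soft_l1',f_scale=.003)
    print(nm,n,s.x.round(4),len(q),"res",np.median(abs(circ(q,r)(s.x))).round(4))
for n,w in (("scene",(280,170,400,255)),("side",(230,195,310,260))):
    q=P[n][w[1]:w[3],w[0]:w[2]]; 
    m=(q[...,2]>.034)&(q[...,2]<.052); v,u=np.nonzero(m)
    print(n,m.sum()); 
    im=C[n]['p'][w[1]:w[3],w[0]:w[2],::-1].copy(); im[m]=(0,0,255)
    cv2.imwrite(f"pics/m_{n}.png",cv2.resize(im,None,fx=6 if n=="scene" else 8,fy=6 if n=="scene" else 8,interpolation=0))
# head direction of sprayer
q=P["side"][140:190,315:380].reshape(-1,3);q=q[(q[:,2]>.2)&(q[:,2]<.265)]; print("head",q.min(0),q.max(0))
a=cv2.imread("pics/m_scene.png");b=cv2.imread("pics/m_side.png");
s=lambda x:cv2.resize(x,(400,int(x.shape[0]*400/x.shape[1])),interpolation=0)
a,b=s(a),s(b);h=max(len(a),len(b));o=np.zeros((h,800,3),np.uint8);o[:len(a),:400]=a;o[:len(b),400:]=b;cv2.imwrite("pics/m.png",o)
E
```

```text
spr side [ 0.5216 -0.0572] 1932 res 0.0006
spr scene [ 0.5209 -0.0593] 574 res 0.0011
flask scene [0.5709 0.1572] 1183 res 0.0011
flask side [0.5705 0.1592] 1285 res 0.0008
canister scene [0.6832 0.1793] 622 res 0.0007
cheese scene [0.427  0.4527] 1314 res 0.0008
cheese side [0.4275 0.456 ] 1149 res 0.001
scene 862
side 537
head [ 0.49777002 -0.1058534   0.20007875] [ 0.55298018 -0.03279941  0.26177241]
```

View pics/m.png

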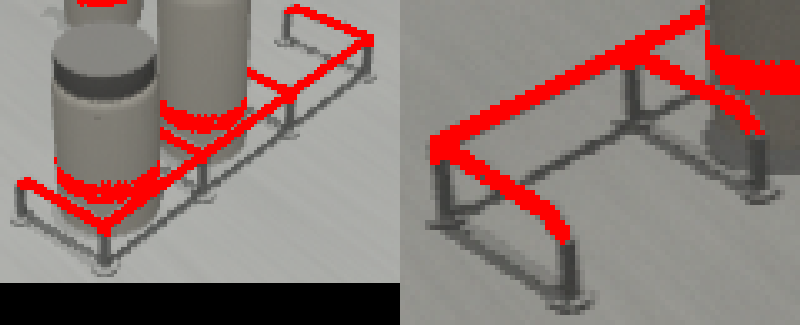

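The masks show the rail tops cleanly in both views: four side-rod joints on the back rail, and the empty bay is the one nearest the robot. I'll fit the rail from its corners.

```bash
python3 - <<'E'
from h import *
S=lambda n,u,v:ray(n,u,v,.043,dict(np.load(f"pics/{n}0.npz")))[:2]
for n,pts in(("side",[(237.4,225),(276.4,206),(263,241),(302,221)]),("scene",[(391,182),(367,198.5),(340.9,216.5),(311.5,238.4),(366,173.5)])):
    q=np.array([S(n,*p) for p in pts]);print(n,q.round(4).tolist(),np.linalg.norm(np.diff(q,axis=0),axis=1).round(4))
# line fit of back rail using depth points
B=[]
for n in("scene","side"):
    c=dict(np.load(f"pics/{n}0.npz"));P=cloud(n,c['d'],c)
    w=(280,170,400,255) if n=="scene" else (230,195,310,260)
    q=P[w[1]:w[3],w[0]:w[2]].reshape(-1,3);q=q[(q[:,2]>.034)&(q[:,2]<.052)][:,:2]
    a,b=(S("scene",391,182),S("scene",311.5,238.4)); t=(b-a)/np.linalg.norm(b-a);nn=np.array([-t[1],t[0]])
    if nn[1]<0:nn=-nn
    s=(q-a)@nn; k=abs(s)<.012
    vx=cv2.fitLine(q[k].astype(np.float32),cv2.DIST_HUBER,0,.01,.01).ravel(); print(n,k.sum(),vx,np.degrees(np.arctan2(vx[1],vx[0])))
    e=((q[k]-a)@t); print("ext",np.percentile(e,[1,99]))
E
```

```text
side [[0.3894, 0.1644], [0.5031, 0.1868], [0.4071, 0.0758], [0.5174, 0.0939]] [0.1159 0.1468 0.1118]
scene [[0.3974, 0.1807], [0.5106, 0.2014], [0.62, 0.2216], [0.732, 0.2466], [0.4228, 0.099]] [0.1152 0.1112 0.1149 0.3427]
scene 316 [0.98065    0.19576915 0.55258566 0.20563309] 11.289658
ext [-0.00621715  0.34158555]
side 197 [0.9818042  0.18989606 0.45622927 0.18350166] 10.946718
ext [-0.01014595  0.15603541]
```

```bash
cat >> h.py <<'E'
from scipy.spatial.transform import Rotation as Ro
def goal(a,head):
    a,head=np.radians([a,head]); h=np.array([-np.sin(head),np.cos(head),0])
    y=np.append(np.cos(a)*h[:2],-np.sin(a)); x=np.array([np.cos(head),np.sin(head),0])
    return Ro.from_matrix(np.stack([x,y,np.cross(x,y)],1)),Ro.from_matrix(np.stack([-x,y,np.cross(-x,y)],1))
def turn(a,head):
    s=manip.observe(); R=Ro.from_rotvec(s["orientation"])
    print(s["time_s"],s["tool_pos"].round(4),R.as_matrix().round(2).tolist(),s["joint_pos"].round(2),s["ft_force"].round(1))
    for G in goal(a,head): print((G*R.inv()).as_rotvec().round(3))
E
python3 - <<'E'
from h import *
turn(45,14); turn(90,14)
for u,v in((410,222),(500,260)):print(ray("side",u,v,.03).round(3))
E
```

```text
0.1 [0.2096 0.6413 0.2049] [[0.31, -0.0, -0.95], [0.95, -0.0, 0.31], [-0.0, -1.0, -0.0]] [-1.4   0.43  0.07  1.61 -0.03  1.11 -0.07] [0.  0.3 0.3]
[ 0.6    0.557 -0.957]
[ 0.646 -0.693  2.002]
0.1 [0.2096 0.6413 0.2049] [[0.31, -0.0, -0.95], [0.95, -0.0, 0.31], [-0.0, -1.0, -0.0]] [-1.4   0.43  0.07  1.61 -0.03  1.11 -0.07] [0.  0.3 0.3]
[ 1.000e-03 -1.000e-03 -1.011e+00]
[1.000e-03 1.000e-03 2.131e+00]
[ 0.732 -0.04   0.03 ]
[ 0.779 -0.248  0.03 ]
```

{"name": "servo_tool", "arguments": {
  "series": [
    [[2, -1, 4, 0, 0, -0.1, 0], [4, -2, 8, 0, 0, -0.2, 0], [7, -4, 11, 0, 0, -0.3, 0], [10, -6, 14, 0, 0, -0.4, 0], [13, -8, 17, 0, 0, -0.5, 0]]
  ]
}}

```text
time_s: 0.52
tool_pos: [0.3256, 0.5701, 0.3614]
orientation: [-1.49, -0.586, 0.588]
ft_force: [0.1, 0.8, -0.7]
finger_gap: 0.0639
```

{"name": "servo_tool", "arguments": {
  "series": [
    [[2, -3, 1, 0, 0, -0.1, 0], [4, -6, 2, 0, 0, -0.2, 0], [6, -9, 3, 0, 0, -0.3, 0], [8, -12, 4, 0, 0, -0.4, 0], [10, -16, 4, 0, 0, -0.5, 0]]
  ]
}}

```text
time_s: 0.93
tool_pos: [0.425, 0.4123, 0.4027]
orientation: [-1.561, -0.193, 0.194]
ft_force: [0.8, -0.0, -0.4]
finger_gap: 0.0468
```

{"name": "servo_tool", "arguments": {
  "series": [
    [[2, -3, 0, 0, 0, 0, 0], [4, -6, 0, 0, 0, 0, 0], [6, -9, 0, 0, 0, 0, 0], [7, -12, 0, 0, 0, 0, 0], [8, -16, 0, 0, 0, 0, 0]]
  ]
}}

```text
time_s: 1.35
tool_pos: [0.5052, 0.252, 0.402]
orientation: [-1.561, -0.194, 0.196]
ft_force: [-0.0, 0.3, -0.1]
finger_gap: 0.0469
```

Heading is right. I'll continue over to the near side and then tilt.

{"name": "servo_tool", "arguments": {
  "series": [
    [[3, -4, 0, 0, 0, 0, 0], [6, -8, 0, 0, 0, 0, 0], [8, -12, 0, 0, 0, 0, 0], [9, -16, 0, 0, 0, 0, 0], [10, -20, 0, 0, 0, 0, 0]]
  ]
}}

```text
time_s: 1.77
tool_pos: [0.6008, 0.0681, 0.4016]
orientation: [-1.562, -0.194, 0.196]
ft_force: [1.1, -0.3, 0.1]
finger_gap: 0.0467
```

{"name": "servo_tool", "arguments": {
  "series": [
    [[0, -4, 0, 0, 0, 0, 0], [0, -8, 0, 0, 0, 0, 0], [-1, -12, 0, 0, 0, 0, 0], [-2, -16, 0, 0, 0, 0, 0], [-3, -20, 0, 0, 0, 0, 0]]
  ]
}}

```text
time_s: 2.18
tool_pos: [0.5699, -0.1338, 0.4013]
orientation: [-1.562, -0.193, 0.197]
ft_force: [0.6, -0.5, -0.2]
finger_gap: 0.0468
```

```bash
python3 -c "
from h import *
turn(45,14)"
```

```text
2.1833 [ 0.5699 -0.1338  0.4013] [[0.97, -0.0, -0.25], [0.25, 0.0, 0.97], [-0.0, -1.0, 0.0]] [-0.48  0.19  0.73  1.56 -0.13  1.44  0.5 ] [ 0.6 -0.5 -0.2]
[ 0.762  0.189 -0.005]
[ 0.296 -1.165  2.899]
```

{"name": "servo_tool", "arguments": {
  "series": [
    [[0, -1, -1, 0.12, 0.03, 0, 0], [0, -2, -2, 0.23, 0.06, 0, 0], [0, -3, -3, 0.35, 0.09, 0, 0], [0, -4, -4, 0.46, 0.115, 0, 0], [0, -5, -5, 0.57, 0.14, 0, 0]]
  ]
}}

```text
time_s: 2.6
tool_pos: [0.5701, -0.1848, 0.3512]
orientation: [-0.972, -0.126, 0.225]
ft_force: [1.2, 1.2, -0.1]
finger_gap: 0.0472
```

{"name": "servo_tool", "arguments": {
  "series": [
    [[0, -1, -3, 0.1, 0.025, 0, 0], [0, -1, -6, 0.19, 0.05, 0, 0], [0, -1, -9, 0.19, 0.05, 0, 0], [0, -1, -12, 0.19, 0.05, 0, 0], [0, -1, -12, 0.19, 0.05, 0, 0]]
  ]
}}

```text
time_s: 3.02
tool_pos: [0.5685, -0.194, 0.2252]
orientation: [-0.772, -0.092, 0.235]
ft_force: [0.1, 0.5, 0.2]
finger_gap: 0.0468
```

```bash
python3 -c "
from h import *
turn(45,14)"
```

```text
3.0167 [ 0.5685 -0.194   0.2252] [[0.97, -0.18, -0.17], [0.24, 0.69, 0.68], [-0.0, -0.7, 0.71]] [ 0.17  0.74  0.6   1.44 -0.78  1.82  1.14] [0.1 0.5 0.2]
[-0.008 -0.006 -0.002]
[-0.546  2.163 -2.21 ]
```

{"name": "servo_tool", "arguments": {
  "series": [
    [[-0.4, 0, -4, 0, 0, 0, 0], [-0.8, 0, -8, 0, 0, 0, 0], [-1.2, 0.5, -12, 0, 0, 0, 0], [-1.4, 0.8, -15, 0, 0, 0, 0], [-1.4, 0.8, -17, 0, 0, 0, 0]]
  ]
}}

```text
time_s: 3.43
tool_pos: [0.554, -0.1846, 0.0537]
orientation: [-0.771, -0.091, 0.236]
ft_force: [-0.2, -0.2, 0.4]
finger_gap: 0.047
```

```bash
python3 -c "
from h import *
turn(45,14)
p,d,c=snap('side','side1'); p,d,c=snap('wrist','w1')"
```

```text
3.4333 [ 0.554  -0.1846  0.0537] [[0.97, -0.18, -0.17], [0.24, 0.69, 0.68], [-0.0, -0.7, 0.71]] [ 0.19  0.91  0.54  1.56 -0.84  1.6   1.3 ] [-0.2 -0.2  0.4]
[-0.01  -0.007 -0.003]
[-0.548  2.164 -2.208]
```

View pics/side1.png

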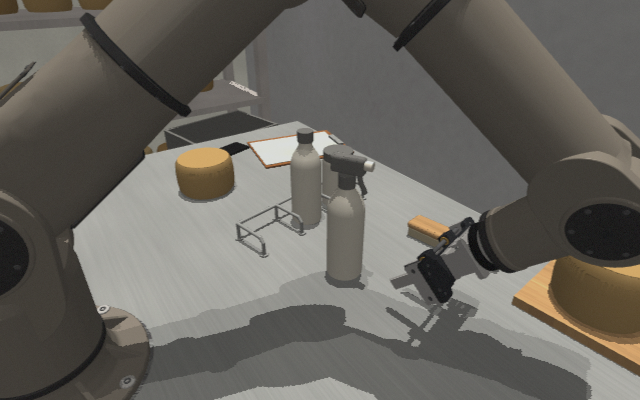

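The side view shows the gripper low at (430,275), behind the sprayer (345,270), with everything clear. Now I'll approach to just short of contact and then push slowly.

{"name": "servo_tool", "arguments": {
  "series": [
    [[-0.5, 1.5, -1.5, 0, 0, 0, 0], [-1, 3.5, -2.7, 0, 0, 0, 0], [-1.5, 5.5, -2.7, 0, 0, 0, 0], [-2, 7, -2.7, 0, 0, 0, 0], [-2.3, 7.8, -2.7, 0, 0, 0, 0]]
  ]
}}

```text
time_s: 3.95
tool_pos: [0.532, -0.1053, 0.0295]
orientation: [-0.77, -0.093, 0.237]
ft_force: [0.4, -0.1, 0.3]
finger_gap: 0.0472
```

{"name": "servo_tool", "arguments": {
  "series": [
    [[-0.1, 0.4, 0, 0, 0, 0, 0], [-0.2, 0.8, 0, 0, 0, 0, 0], [-0.3, 1.2, 0, 0, 0, 0, 0], [-0.4, 1.6, 0, 0, 0, 0, 0], [-0.6, 2.2, 0, 0, 0, 0, 0]]
  ]
}}

```text
time_s: 4.37
tool_pos: [0.5275, -0.0853, 0.03]
orientation: [-0.773, -0.094, 0.234]
ft_force: [5.6, -9.6, 5.8]
finger_gap: 0.047
```

```bash
python3 -c "
from h import *
turn(45,14)
p,d,c=snap('side','side2'); cv2.imwrite('pics/c2.png',cv2.resize(p[120:320,220:500,::-1],None,fx=2.5,fy=2.5))"
```

```text
4.3667 [ 0.5275 -0.0853  0.03  ] [[0.97, -0.17, -0.17], [0.24, 0.69, 0.68], [-0.0, -0.7, 0.71]] [ 0.07  0.84  0.51  1.76 -0.89  1.45  1.31] [ 5.6 -9.6  5.8]
[-0.008 -0.003 -0.002]
[ 0.543 -2.164  2.212]
```

View pics/c2.png

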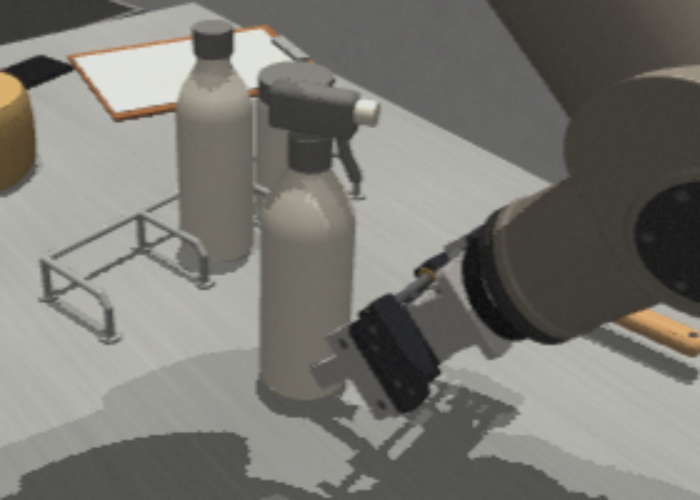

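Contact is made low and the sprayer is upright (crop around (305,380)). Pushing on.

{"name": "servo_tool", "arguments": {
  "series": [
    [[-0.2, 0.6, -0.2, 0, 0, 0, 0], [-0.5, 1.3, -0.3, 0, 0, 0, 0], [-0.8, 2.1, -0.3, 0, 0, 0, 0], [-1.1, 2.9, -0.3, 0, 0, 0, 0], [-1.4, 3.7, -0.3, 0, 0, 0, 0]]
  ]
}}

```text
time_s: 4.83
tool_pos: [0.5142, -0.049, 0.0274]
orientation: [-0.775, -0.095, 0.232]
ft_force: [3.6, -10.2, 6.3]
finger_gap: 0.047
```

{"name": "servo_tool", "arguments": {
  "series": [
    [[-0.3, 0.8, 0, 0, 0, 0, 0], [-0.6, 1.6, 0, 0, 0, 0, 0], [-0.9, 2.4, 0, 0, 0, 0, 0], [-1.2, 3.2, 0, 0, 0, 0, 0], [-1.5, 4, 0, 0, 0, 0, 0]]
  ]
}}

```text
time_s: 5.25
tool_pos: [0.5002, -0.0107, 0.0276]
orientation: [-0.778, -0.096, 0.229]
ft_force: [2.9, -8.3, 3.4]
finger_gap: 0.0474
```

```bash
cat >> h.py <<'E'
from scipy.optimize import least_squares
def spr(fn,w=(.45,.0)):
    p,d,c=snap("side",fn); P=cloud("side",d,c).reshape(-1,3)
    q=P[(P[:,2]>.06)&(P[:,2]<.145)&(np.hypot(P[:,0]-w[0],P[:,1]-w[1])<.05)]
    o=np.linalg.inv(c["world_to_cam"])[:2,3]; m=np.median(q[:,:2],0); e=(m-o)/np.linalg.norm(m-o)
    for lo,hi in((.06,.1),(.1,.145)):
        k=q[(q[:,2]>lo)&(q[:,2]<hi)][:,:2]
        s=least_squares(lambda x:np.hypot(*(k-x).T)-.037,m+e*.026,loss="soft_l1",f_scale=.003).x
        r=s-[.4594,.1355]; print("axis",lo,s.round(4),"stall x,y",(r@[-.1925,.981]).round(4),(-r@[.981,.1925]).round(4),len(k))
    return p
E
python3 -c "
from h import *
turn(45,14); t=manip.observe()['tool_pos']; spr('side3',(t[0]-.008,t[1]+.033))"
```

```text
5.25 [ 0.5002 -0.0107  0.0276] [[0.97, -0.17, -0.17], [0.24, 0.69, 0.68], [0.0, -0.7, 0.71]] [-0.02  0.77  0.47  1.91 -0.94  1.34  1.3 ] [ 2.9 -8.3  3.4]
[-0.004  0.     0.002]
[-0.534  2.16  -2.217]
axis 0.06 [0.4907 0.0221] stall x,y -0.1173 -0.0089 472
axis 0.1 [0.4908 0.022 ] stall x,y -0.1174 -0.0089 696
```

{"name": "servo_tool", "arguments": {
  "series": [
    [[-0.3, 0.8, 0, -0.02, -0.005, 0, 0], [-0.5, 1.6, 0, -0.04, -0.01, 0, 0], [-0.8, 2.4, 0, -0.06, -0.015, 0, 0], [-1.0, 3.2, 0, -0.08, -0.02, 0, 0], [-1.3, 4, 0, -0.1, -0.025, 0, 0]]
  ]
}}

```text
time_s: 5.72
tool_pos: [0.488, 0.0291, 0.028]
orientation: [-0.883, -0.11, 0.223]
ft_force: [3.4, -11.0, 7.6]
finger_gap: 0.0472
```

```bash
python3 -c "
from h import *
turn(50,14); t=manip.observe()['tool_pos']; spr('side4',(t[0]-.008,t[1]+.033))"
```

```text
5.7167 [0.488  0.0291 0.028 ] [[0.97, -0.15, -0.19], [0.24, 0.61, 0.75], [0.0, -0.78, 0.63]] [-0.13  0.68  0.48  2.01 -0.95  1.2   1.24] [  3.4 -11.    7.6]
[0.014 0.006 0.004]
[-0.477  1.943 -2.421]
axis 0.06 [0.4784 0.062 ] stall x,y -0.0757 -0.0045 246
axis 0.1 [0.4784 0.0624] stall x,y -0.0754 -0.0045 650
```

{"name": "servo_tool", "arguments": {
  "series": [
    [[-0.2, 0.8, 0, -0.01, -0.002, 0, 0], [-0.4, 1.6, 0, -0.02, -0.005, 0, 0], [-0.6, 2.4, 0, -0.03, -0.007, 0, 0], [-0.8, 3.1, 0, -0.04, -0.01, 0, 0], [-1.1, 3.9, 0, -0.05, -0.012, 0, 0]]
  ]
}}

```text
time_s: 6.18
tool_pos: [0.4774, 0.0689, 0.0283]
orientation: [-0.936, -0.117, 0.221]
ft_force: [3.5, -7.5, 2.0]
finger_gap: 0.0471
```

```bash
python3 -c "
from h import *
turn(50,14); t=manip.observe()['tool_pos']; p=spr('side5',(t[0]-.008,t[1]+.033)); cv2.imwrite('pics/c5.png',cv2.resize(p[110:310,180:440,::-1],None,fx=2.5,fy=2.5))"
```

```text
6.1833 [0.4774 0.0689 0.0283] [[0.97, -0.14, -0.19], [0.24, 0.57, 0.78], [0.0, -0.81, 0.59]] [-0.22  0.62  0.46  2.08 -0.97  1.1   1.18] [ 3.5 -7.5  2. ]
[0.065 0.02  0.004]
[-0.461  1.88  -2.474]
axis 0.06 [0.4676 0.1025] stall x,y -0.034 -0.0017 171
axis 0.1 [0.4676 0.1027] stall x,y -0.0337 -0.0017 527
```

View pics/c5.png

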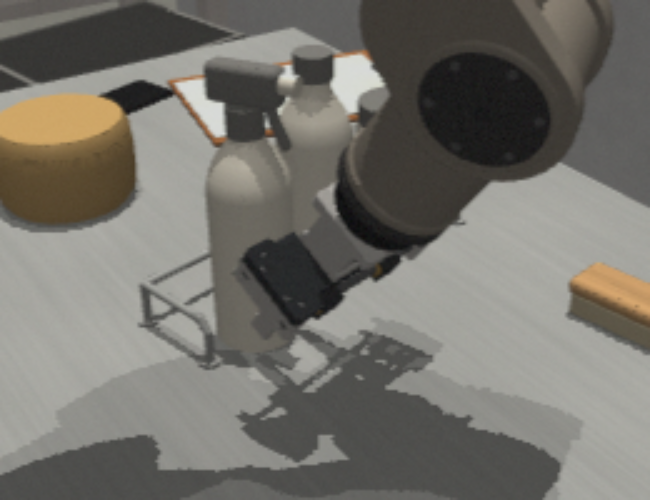

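The sprayer (crop 250,330) is upright and centred between the near side rod and the flask's bay, with 42 mm to go.

{"name": "servo_tool", "arguments": {
  "series": [
    [[-0.2, 0.7, 0, -0.01, -0.002, 0, 0], [-0.4, 1.4, 0, -0.02, -0.004, 0, 0], [-0.5, 2.0, 0, -0.03, -0.006, 0, 0], [-0.7, 2.6, 0, -0.03, -0.006, 0, 0], [-0.8, 3.1, 0, -0.03, -0.006, 0, 0]]
  ]
}}

```text
time_s: 6.65
tool_pos: [0.4696, 0.1008, 0.0287]
orientation: [-0.967, -0.12, 0.22]
ft_force: [2.0, -9.8, 3.9]
finger_gap: 0.0474
```

{"name": "servo_tool", "arguments": {
  "series": [
    [[0, 0.2, 0, 0, 0, 0, 0], [-0.1, 0.4, 0, 0, 0, 0, 0], [-0.1, 0.6, 0, 0, 0, 0, 0]]
  ]
}}

```text
time_s: 6.9
tool_pos: [0.4692, 0.1052, 0.0286]
orientation: [-0.968, -0.12, 0.219]
ft_force: [0.6, -8.0, 2.5]
finger_gap: 0.0469
```

```bash
python3 -c "
from h import *
turn(50,14); t=manip.observe()['tool_pos']; p=spr('side6',(t[0]-.008,t[1]+.033))"
```

```text
6.9 [0.4692 0.1052 0.0286] [[0.97, -0.13, -0.2], [0.24, 0.55, 0.8], [0.0, -0.83, 0.56]] [-0.28  0.58  0.42  2.12 -0.98  1.02  1.11] [ 0.6 -8.   2.5]
[0.097 0.027 0.005]
[-0.45   1.84  -2.504]
axis 0.06 [0.4591 0.1383] stall x,y 0.0028 -0.0003 136
axis 0.1 [0.4591 0.1391] stall x,y 0.0036 -0.0004 425
```

{"name": "servo_tool", "arguments": {
  "series": [
    [[0, 0.15, 0, 0, 0, 0, 0], [-0.1, 0.3, 0, 0, 0, 0, 0], [-0.1, 0.4, 0, 0, 0, 0, 0]]
  ]
}}

```text
time_s: 7.2
tool_pos: [0.4689, 0.1079, 0.0286]
orientation: [-0.969, -0.119, 0.217]
ft_force: [-0.4, -8.2, 3.5]
finger_gap: 0.0469
```

{"name": "servo_tool", "arguments": {
  "series": [
    [[0, 0.1, 0, 0, 0, 0, 0], [0, 0.2, 0, 0, 0, 0, 0]]
  ]
}}

```text
time_s: 7.37
tool_pos: [0.4692, 0.1083, 0.0285]
orientation: [-0.97, -0.118, 0.216]
ft_force: [-1.7, -10.5, 4.5]
finger_gap: 0.0471
```

{"name": "servo_tool", "arguments": {
  "series": [
    [[0, 0.2, 0, 0, 0, 0, 0], [-0.1, 0.4, 0, 0, 0, 0, 0], [-0.1, 0.5, 0, 0, 0, 0, 0], [-0.1, 0.5, 0, 0, 0, 0, 0]]
  ]
}}

```text
time_s: 7.7
tool_pos: [0.4689, 0.1112, 0.0285]
orientation: [-0.972, -0.118, 0.214]
ft_force: [-1.1, -11.0, 5.5]
finger_gap: 0.0475
```

```bash
python3 -c "
from h import *
turn(50,14); t=manip.observe()['tool_pos']; p=spr('side7',(t[0]-.008,t[1]+.033))
p,d,c=snap('scene','scene7');cv2.imwrite('pics/c7.png',cv2.resize(p[80:260,270:430,::-1],None,fx=3.3,fy=3.3))"
```

```text
7.7 [0.4689 0.1112 0.0285] [[0.97, -0.13, -0.19], [0.23, 0.54, 0.81], [0.0, -0.83, 0.56]] [-0.28  0.57  0.41  2.13 -0.98  1.    1.1 ] [ -1.1 -11.    5.5]
[0.101 0.028 0.009]
[-0.444  1.835 -2.504]
axis 0.06 [0.4588 0.1444] stall x,y 0.0089 -0.0012 127
axis 0.1 [0.4589 0.145 ] stall x,y 0.0094 -0.0013 406
```

View pics/c7.png

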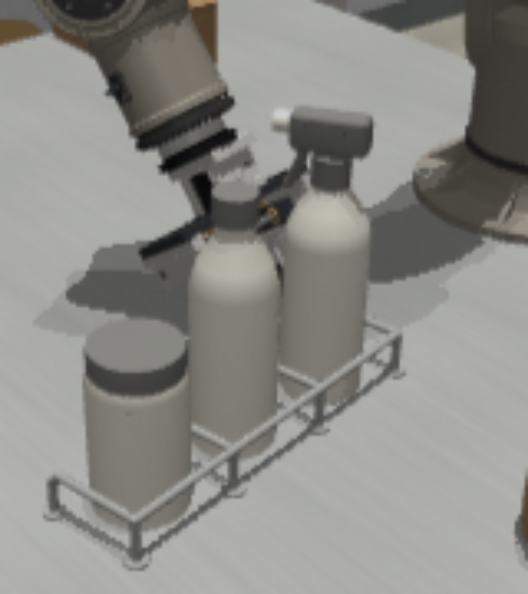

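The sprayer stands in the bay close to the back rail (crop 325,380). The force is still at sliding level, so I'll push gently until it rises.

{"name": "servo_tool", "arguments": {
  "series": [
    [[0, 0.2, 0, 0, 0, 0, 0], [-0.1, 0.4, 0, 0, 0, 0, 0], [-0.1, 0.5, 0, 0, 0, 0, 0], [-0.1, 0.5, 0, 0, 0, 0, 0]]
  ]
}}

```text
time_s: 8.13
tool_pos: [0.4691, 0.112, 0.0283]
orientation: [-0.976, -0.117, 0.211]
ft_force: [-1.3, -25.7, 12.8]
finger_gap: 0.0473
```

The force rose to about 26 N with almost no travel, so the sprayer is touching the back rail. I'll back straight out, then lift away.

{"name": "servo_tool", "arguments": {
  "series": [
    [[0.1, -0.5, 0, 0, 0, 0, 0], [0.3, -1.5, 0, 0, 0, 0, 0], [0.7, -3.5, 0, 0, 0, 0, 0], [1.3, -6, 0, 0, 0, 0, 0], [1.9, -9, 0, 0, 0, 0, 0]]
  ]
}}

```text
time_s: 8.55
tool_pos: [0.4881, 0.0216, 0.0284]
orientation: [-0.975, -0.118, 0.213]
ft_force: [1.1, -0.3, -0.3]
finger_gap: 0.0469
```

{"name": "servo_tool", "arguments": {
  "series": [
    [[0.5, -2.5, 1, 0, 0, 0, 0], [1, -5, 3, 0, 0, 0, 0], [1.5, -7, 6, 0, 0, 0, 0], [1.5, -7, 8, 0, 0, 0, 0], [1.5, -7, 8, 0, 0, 0, 0]]
  ]
}}

```text
time_s: 8.97
tool_pos: [0.5048, -0.0512, 0.1116]
orientation: [-0.976, -0.12, 0.208]
ft_force: [0.8, -0.0, -0.3]
finger_gap: 0.0469
```

```bash
python3 -c "
from h import *
turn(50,14); a=spr('side8',(.459,.145))
p,d,c=snap('scene','scene8');P=cloud('scene',d,c)
for n,w,r,z0,z1,x in (('flask',(326,150,358,215),.037,.02,.15,(.5709,.1572)),('can',(294,195,330,240),.041,.055,.115,(.6832,.1793)),('cheese',(425,200,500,265),.078,.02,.08,(.427,.4527)),('spr',(355,130,385,195),.037,.06,.145,(.459,.145))):
  q=P[w[1]:w[3],w[0]:w[2]].reshape(-1,3);q=q[(q[:,2]>z0)&(q[:,2]<z1)][:,:2];q=q[np.hypot(*(q-x).T)<1.5*r]
  print(n,least_squares(lambda y:np.hypot(*(q-y).T)-r,x,loss='soft_l1',f_scale=.003).x.round(4),len(q))
b=cv2.resize(p[80:260,270:430,::-1],(400,450));a=cv2.resize(a[100:280,190:350,::-1],(400,450));cv2.imwrite('pics/c8.png',np.hstack([b,a]))"
```

```text
8.9667 [ 0.5048 -0.0512  0.1116] [[0.97, -0.12, -0.19], [0.23, 0.54, 0.81], [0.01, -0.83, 0.56]] [-0.1   0.55  0.55  1.92 -0.77  1.28  1.11] [ 0.8 -0.  -0.3]
[0.104 0.033 0.014]
[-0.434  1.831 -2.508]
axis 0.06 [0.4588 0.1451] stall x,y 0.0095 -0.0012 504
axis 0.1 [0.4588 0.1451] stall x,y 0.0095 -0.0012 607
flask [0.5703 0.157 ] 1087
can [0.6832 0.1793] 625
cheese [0.427  0.4528] 1307
spr [0.4583 0.1429] 680
```

View pics/c8.png

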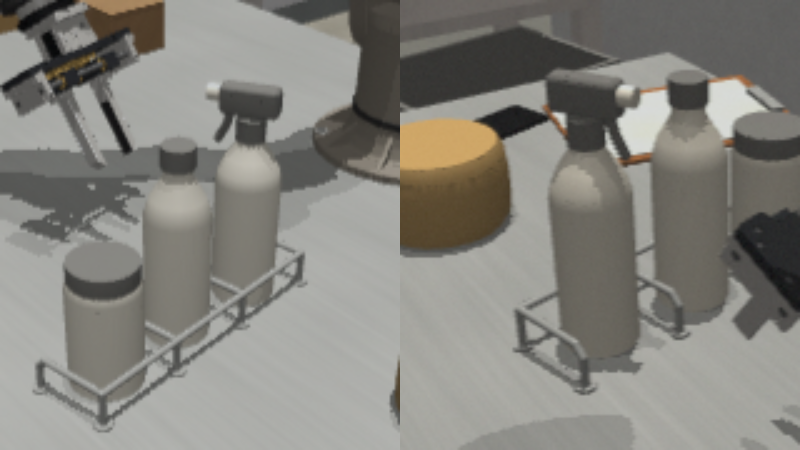

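The sprayer stands upright against the back rail in both views. The flask, canister and cheese are within 1 mm of where they were, and the gripper is clear. Handing in.

```bash
python3 -c "
from station import manip
print(manip.job_done())"
```

```text
the job is handed in; nothing more can be done
None
```

The sprayer is put away: it stands upright in the empty bay nearest the robot, against the back rail. I pushed it there with half-open fingertips about 30–35 mm above the bench, then backed the gripper out and handed the job in at about 9 s.

**Position:** the last fit from the side camera puts its axis at stall x ≈ +9.5 mm, y ≈ −1 mm. The scene camera gives x ≈ +7.5 mm. Touching the rail would be +8 mm, so the two views agree within their roughly 2 mm accuracy.

**Contact with the rail:** the force sat at 8–11 N while it slid, then rose to about 26 N with almost no further travel. After retreat the force was near zero and nothing was touching the robot.

**Other items:** the flask, canister and cheese measured within 1 mm of where they started. I did not re-measure the brush; the arm's path stayed clear of it.

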